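# Nip up the bearing retainer of a moped hub with the pin spanner

## Task

On the parts stall a moped wheel hub is bolted to its mounting plate with the bearing retainer ring not yet tight. Take the larger T-handled pin spanner from the wooden rack, seat both its pins fully in the ring's holes and turn the ring clockwise until it comes up firm against its shoulder, without ever leaning or wrenching hard on it. Then take the spanner off and stand it back upright in its own hole of the rack, leaving the other goods on the stall where they are.

Things in the scene. Friction and masses are not known exactly. Their poses are not given: they have to be found in the camera images.
- spanner_grip (a point): centre of the grip block (22 x 22 mm, 26 mm tall) at the top of the larger T-handled pin spanner, standing in the rack. A round cross-bar, 10 mm thick, 120 mm long, passes through the block's centre along this point's x; grip the block's flat sides across y, from above, astride the bar. z points up the spanner; half a turn about z changes nothing
- spanner_nose (a point): point on the larger spanner's axis, level with its two pin tips, 63 mm under the grip centre. The pins are 6 mm thick with round noses, stand 8 mm out of the head's underside and 21 mm either side of the axis along x (42 mm apart)
- ring_face (a point): centre of the upper face of the hub's steel retainer ring, 82 mm above the table; z up. The ring is 60 mm across with a 27 mm bore, 10 mm thick, 2 mm proud of the boss round it. Six round holes go through it, 7.6 mm wide, evenly spaced on a 42 mm circle; where they stand is not measured: see or feel for them. With the spanner home its pin tips lie 8 mm below this face
- retainer (a joint): turn of the ring in the hub, rad, growing clockwise seen from above. It starts 0.4 to 0.8 rad short of its shoulder, which is to be felt; the reading does not say where the holes stand. It drags with 0.2 to 0.3 N m and stays where it is left; at the shoulder it stops dead and the torque climbs at once. 0.6 to 1.2 N m is firm, past 2 N m it is wrenched
- rack_bore (a point): centre of the mouth of the larger spanner's round hole in the top of the wooden rack, 32 mm above the table: 54 mm wide, 20 mm deep. The pins hang in it with 3 mm of play all round and the head's ends rest on its rim, at any yaw. The rack is fixed, 84 x 250 x 32 mm, long along this point's y; the hole is 60 mm to +y of its middle
- spanner: the larger spanner, dark steel, about 0.4 kg, 76 mm tall; origin at the nose point. From the top: grip block, round stem (18 mm thick, 30 mm long), flat head (68 mm along x, 30 mm along y, 12 mm thick), two round pins under the head's ends
- hub: the aluminium wheel hub bolted to a steel mounting plate (180 x 180 mm), fixed; origin under the plate's centre, on the ring's axis; z up. Its spoke flange (124 mm across) lies 18 mm below the ring's face
- small_spanner_grip (a point): grip centre of the smaller T-handled pin spanner, of the same pattern with pins 26 mm apart, 74 mm tall, cross-bar 90 mm: it stands in the other hole of the rack, 125 mm from the first hole's centre. Not needed
- bearing: spare ball bearing, 52 mm across and 15 mm thick, lying beside the hub; origin under its centre. Not needed
- wrench: combination wrench 180 mm long lying flat; origin under its middle. Not needed
- speedometer: speedometer, 83 mm across and 54 mm tall, face up; origin under its centre. Not needed
- headlamp: headlamp, 128 mm across and 72 mm tall, glass up; origin under its centre. Not needed
- handgrip: rubber handlebar grip, 118 mm tall and 48 mm across its flange, standing upright; origin under its centre. Not needed
- odds_tray: black tray of small round parts, 110 x 150 x 30 mm; origin under its centre. Not needed
Mind the look-alikes: they are no part of the job. Leave any green, purple or red look-alike of the spanner alone.

How it is judged (in metres and radians):
On the way, in this order (a step that is already met when the one before it is completed fails the run):
1. both pins of the larger spanner fully home in the ring's holes, the spanner upright on the ring's axis (z of spanner_nose in the frame of ring_face below -0.006 m and horizontal distance between spanner_nose and ring_face below 0.004 m and angle between spanner_nose's own z axis and vertical below 0.08 rad), for 0.2 s.
2. with the pins still home, the ring turned clockwise up to its shoulder (value of joint retainer above 1.175 rad and z of spanner_nose in the frame of ring_face below -0.004 m and horizontal distance between spanner_nose and ring_face below 0.005 m), for 0.1 s.
At the end, for the whole second after the job is handed in: the retainer ring stands at its shoulder (within 0.025 rad), and the larger spanner stands upright (within 0.08 rad), let go and at rest, in its own hole of the rack with its head down on the rim (pin tips at least 5 mm below the rack's top, nose within 6 mm of the hole's centre) (value of joint retainer above 1.175 rad and horizontal distance between spanner_nose and rack_bore below 0.006 m and z of spanner_nose in the frame of rack_bore below -0.005 m and angle between spanner_nose's own z axis and vertical below 0.08 rad and linear speed of spanner below 0.02 m/s); the robot touches nothing.
It fails at once if the pins are pressed on the ring's face, not yet dropped into its holes, with more than 35 N (contact force between spanner and hub above 35 N and z of spanner_nose in the frame of ring_face above -0.003 m).
It fails at once if the ring is wrenched (over about 2 N m) or leaned on, the spanner's pins and head bearing on hub and ring with more than 100 N in all (contact force between spanner and hub above 100 N).
It fails at once if the smaller spanner or other goods on the stall are pushed out of place by more than 30 mm (distance of any of small_spanner_grip, bearing, wrench, speedometer, headlamp, handgrip, odds_tray from where it was at the start of the episode above 0.03 m).
It also fails if it takes over 72 s, if anything falls off the work surface, if the arm or the gripper's body presses on something with over 40 N, if the wrist force passes 120 N, or if a joint passes its speed limit or range.

## Robot

A 7-joint arm with a two-finger parallel gripper is mounted at the origin on the work surface. World frame = base frame: x ahead of the robot, y to its left, z up, the work surface at z = 0. Lengths are in mm, angles in rad, forces in N, time in s.
With the tool pointing down it reaches from about 425 to 875 mm from the base axis. Payload 4.7 kg.
Tool frame: the origin (TCP) lies midway between the tips of the shut fingers; the grasp point (between the pads) lies 19 mm behind it; z points along the fingers, y is the direction in which the jaws open and shut (so a half turn about z gives the same grasp; the last joint's range is limited). The gripper opens to 85 mm and grips with 20 to 120 N. Pads are 22 mm wide; open, the fingers measure 114 mm over their backs; the gripper's body (76 mm by 85 mm) begins 54 mm behind the grasp point. The pads swing forward as they close: fully open they stand 13 mm farther back than shut.
Start: joints at [-1.113, 0.321, -0.07, 1.45, 0.023, 1.371, -0.057], TCP at [279.122, 587.04, 231.349] pointing down, gripper open.
Joint ranges: [-2.86, 2.86], [-0.3, 2.09], [-1.38, 1.24], [0.06, 2.45], [-1.56, 4.7], [0.09, 2.05], [-2.69, 2.69]. Speed limits (rad/s): [2.57, 2.57, 3.14, 3.14, 3.14, 3.14, 3.14].

## Interface

Orientations are given as a unit quaternion [x, y, z, w].
In Python, from workcell import arm, eyes gives the robot as it stands.
- The arm moves only by the tool play_rows, never from a script. Its argument "plan" is a list of rows, each a list of 5 numbers: the finger opening in m, from 0 to 0.0854, then the shift along the tool's x, y, z in m, then the turn about the tool's z in units of 5 degrees (1.0 is 5 degrees). In form: [[fingers, x, y, z, turn], ...]. A call has 1 to 5 rows; each row is the pose to reach, as a shift and turn from the pose commanded when the call began, along the tool's axes at that moment; what a row does not reach only later rows make up. A row lasts 1/10 s, in which the tool goes at most 50 mm and 8.59 degrees, less where a joint would pass 70% of its speed; a pose out of reach is approached as far as the arm can. A call with a gripper value outside its range is refused whole. The fingers move at their own pace and stop on an object; "grip_force" is the grip in N (left out, the last holds). Time passes only in rows, so rows that repeat a pose let the fingers close. It gives the time, the measured TCP pose, the force and the opening at its end, in the units of the state.
- arm.sense(): the state, without advancing time (a new reading comes with each control period).
- eyes.read_camera(name): name is "side" or "top"; returns the picture (400x640x3 uint8, red, green, blue); there is no depth.
- eyes.calibration(name): a dict with "intrinsics" (3x3 intrinsics, pixels), "D" ([k1, k2, p1, p2, k3] as OpenCV has them; the pictures are not rectified), "eye" and "orientation" of the camera in the world. Camera axes: x right, y down, z forward; pixel columns grow to the right and rows downward; lengths in mm; the calibration is good to about 2 mm. A picture is of the moment at which its call begins. calibration takes no time and is no camera call.
- arm.close_job(): hands the job in, once; it reports no verdict.
The state is a dict: "time_s": time; "joint_positions": joint angles; "joint_vel": joint speeds; "effort": joint torques, N m; "tcp_pos": TCP position; "tcp_rot": TCP orientation; "contact_force": force on the tool from outside, world axes, zero at the start; "moment": the same for the moment, N m; "opening": finger opening in mm.
Only numpy, scipy, OpenCV 4.12 (cv2) and the standard library are available. Lean on these libraries where they do the work, as an engineer would, in place of code of your own. Each camera call takes 0.05 s, during which the arm holds its last target.

## Working session

There is one attempt and no reset: what is moved stays moved. The work goes in short steps, Python scripts to look and compute and a tool call to move; the robot and the scene stay as the last step left them, time stands still between calls to the robot, and variables do not carry over. Pictures are saved under pics/ and viewed, and the job is handed in when it is done.

Besides the shell and the picture viewer there is one more tool, called after "Call:" as name(argument=value, ...), one argument or row to a line, values as JSON. play_rows: Moves the arm, as the interface text tells. Its arguments: {"type":"object","properties":{"plan":{"type":"array"},"grip_force":{"type":"number"}},"required":["plan"]}

```bash
mkdir -p pics; python3 - <<'E'
from workcell import arm, eyes
import cv2
print(arm.sense())
for n in("side","top"):
    c=eyes.calibration(n);print(n,c)
    cv2.imwrite(f"pics/{n}0.png",eyes.read_camera(n)[:,:,::-1])
E
```

```text
{'time_s': 0.0, 'joint_positions': array([-1.1129138 ,  0.321817  , -0.07006698,  1.45169465,  0.02254982,
        1.37080359, -0.05692775]), 'joint_vel': array([ 0.00105378, -0.00187751,  0.00107695,  0.00017857,  0.00071398,
       -0.00116206, -0.00171886]), 'effort': array([ 1.41361984e-04, -4.93579352e+01, -3.82333556e-01, -3.14339089e+01,
        1.28834436e-02,  1.13256616e-02,  4.40091696e-06]), 'tcp_pos': array([278.88578403, 586.52175466, 230.21738111]), 'tcp_rot': array([ 2.20086320e-01,  9.75479920e-01, -9.50435288e-04, -1.85433720e-04]), 'contact_force': array([-0.10684806, -0.11717609, -0.03478617]), 'moment': array([-0.01111755, -0.06831684, -0.02013273]), 'opening': 85.33083552760768}
side {'intrinsics': array([[397.97949476,   0.        , 315.87870368],
       [  0.        , 397.97949476, 197.83720603],
       [  0.        ,   0.        ,   1.        ]]), 'D': array([-0.01275799,  0.        ,  0.        ,  0.        ,  0.        ]), 'eye': array([ 153.81223976, -731.11315726,  664.60724137]), 'orientation': array([ 0.86114238, -0.19756398,  0.09409524, -0.45885549])}
top {'intrinsics': array([[364.06709684,   0.        , 323.06545823],
       [  0.        , 364.06709684, 195.72149072],
       [  0.        ,   0.        ,   1.        ]]), 'D': array([-0.07182549,  0.        ,  0.        ,  0.        ,  0.        ]), 'eye': array([ 322.56809444,   35.15678592, 1125.52541062]), 'orientation': array([ 0.70845233, -0.70023771,  0.06732077, -0.05683623])}
```

View pics/side0.png

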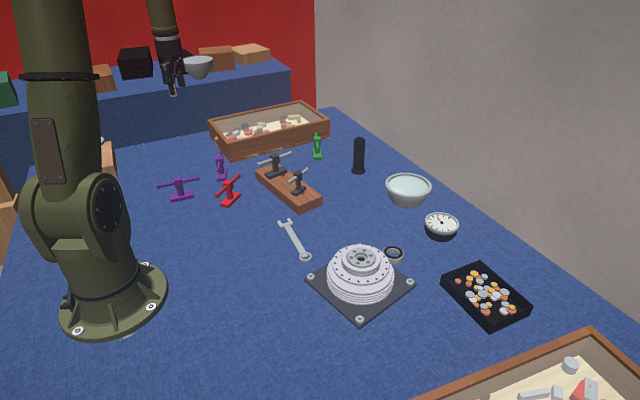

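View pics/top0.png

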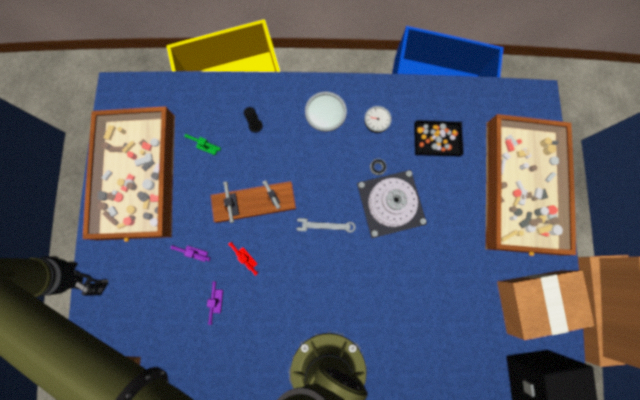

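The two views show these candidates for the larger spanner, by top-view pixel:
- dark spanner, rack left hole (229,201), longer bar
- dark spanner, rack right hole (270,193), shorter bar
- purple (192,253) and (215,302)
- red (244,259)
- green (203,145)

I choose the dark one at (229,201) and will check it in a crop.

```bash
cat > h.py <<'E'
from workcell import arm, eyes
import cv2, numpy as np
from scipy.spatial.transform import Rotation as R
def cam(n):
    c=eyes.calibration(n); Rw=R.from_quat(c["orientation"]).as_matrix()
    return c["intrinsics"],c["D"],np.array(c["eye"]),Rw
def proj(n,P):
    K,D,e,Rw=cam(n); P=np.atleast_2d(P).astype(float)
    rv=cv2.Rodrigues(Rw.T)[0]
    return cv2.projectPoints(P,rv,-Rw.T@e,K,D)[0][:,0]
def ray(n,p):
    K,D,e,Rw=cam(n); u=cv2.undistortPoints(np.array([[p]],float),K,D)[0,0]
    d=Rw@np.array([u[0],u[1],1]); return e,d
def onz(n,p,z):
    e,d=ray(n,p); return e+d*(z-e[2])/d[2]
def tri(p1,p2):
    e1,d1=ray("side",p1);e2,d2=ray("top",p2)
    d1/=np.linalg.norm(d1);d2/=np.linalg.norm(d2)
    s=np.linalg.lstsq(np.c_[d1,-d2],e2-e1,rcond=None)[0]
    a,b=e1+s[0]*d1,e2+s[1]*d2; return (a+b)/2,np.linalg.norm(a-b)
E
python3 - <<'E'
from h import *
t=cv2.imread("pics/top0.png");s=cv2.imread("pics/side0.png")
def crop(im,x0,y0,w,h,f,n): cv2.imwrite(n,cv2.resize(im[y0:y0+h,x0:x0+w],None,fx=f,fy=f,interpolation=cv2.INTER_CUBIC))
crop(t,200,170,110,60,7,"pics/t_rack.png")
crop(s,245,140,90,75,8,"pics/s_rack.png")
crop(t,350,160,85,80,7,"pics/t_hub.png")
crop(s,300,235,120,90,6,"pics/s_hub.png")
E
```

```text
(no output)
```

View pics/t_rack.png

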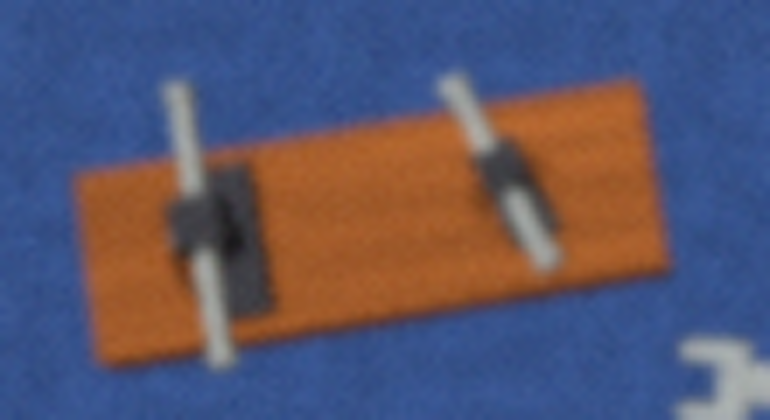

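View pics/s_rack.png

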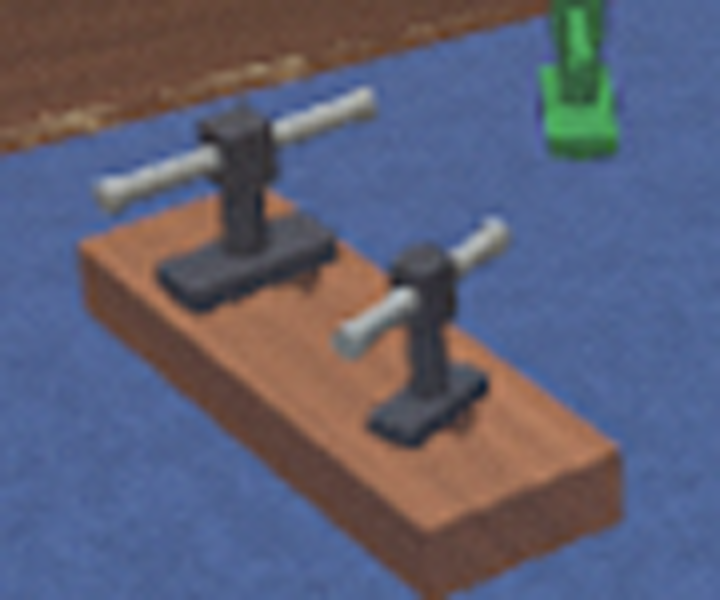

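View pics/t_hub.png

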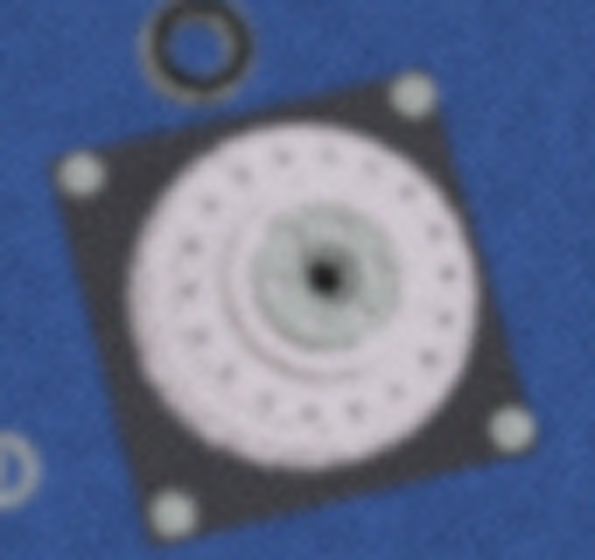

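View pics/s_hub.png

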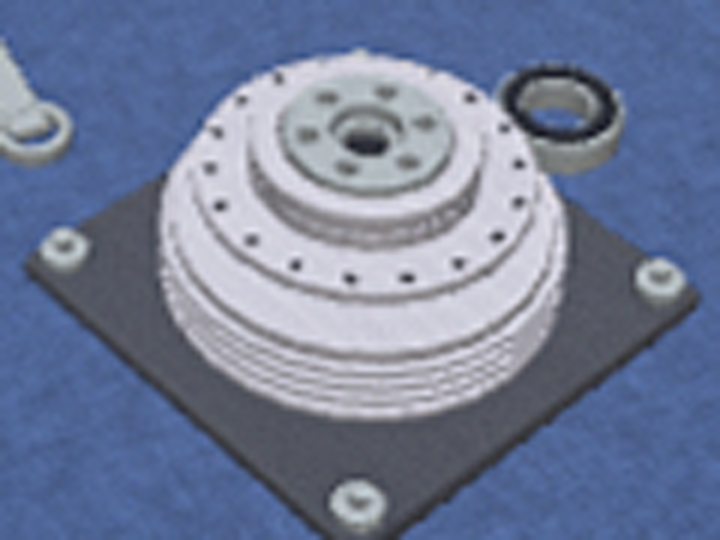

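The crops confirm the choice. The left dark spanner has the longer bar and wider head: its bar ends are at crop (178,88)/(221,358) from the top and (107,193)/(366,102) from the side. The side view shows all six ring holes.

```bash
python3 - <<'E'
from h import *
from scipy.optimize import least_squares
def px(l,x0,y0,f): return [((x+.5)/f-.5+x0,(y+.5)/f-.5+y0) for x,y in l]
tb=px([(178,88),(221,358)],200,170,7); sb=px([(366,102),(107,193)],245,140,8)
A,ra=tri(sb[0],tb[0]);B,rb=tri(sb[1],tb[1])
print("bar",A,ra,B,rb,(A+B)/2,np.linalg.norm(A-B))
tr=px([(78,177),(643,83),(669,268),(101,363)],200,170,7)
C=np.array([onz("top",p,32) for p in tr]);print("rack top",C.round(1),C.mean(0), np.linalg.norm(C[0]-C[1]),np.linalg.norm(C[1]-C[2]))
u=((C[0]-C[1])+(C[3]-C[2]));u/=np.linalg.norm(u);print("bore top",C.mean(0)+60*u,u)
sr=px([(430,527),(620,450),(82,247)],245,140,8)
print("side rack",[onz("side",p,32).round(1) for p in sr])
# hub
h=px([(328,97),(387,92),(427,122),(408,162),(348,168),(309,134)],300,235,6)
H=np.array([onz("side",p,82) for p in h]);c=H.mean(0);print("ring side",c,np.linalg.norm((H-c)[:,:2],axis=1))
a=np.degrees(np.arctan2(*(H-c)[:,:2].T[::-1]));print(a, (a%60))
print("cent top", onz("top",px([(326,277)],350,160,7)[0],82), "ring outline top",onz("top",px([(325,278)],350,160,7)[0],82))
bt=px([(82,175),(413,95),(513,429),(172,514)],350,160,7)
bs=px([(64,247),(358,502),(660,277)],300,235,6)
print("bolts top", np.mean([onz("top",p,12) for p in bt],0))
print([onz("top",p,12).round(1) for p in bt]);print([onz("side",p,12).round(1) for p in bs], np.mean([onz("side",bs[0],12),onz("side",bs[2],12)],0))
s=arm.sense();print(R.from_quat(s["tcp_rot"]).as_matrix())
E
```

```text
bar [543.40999643 307.18366131  87.98160856] 0.13039958918431546 [430.27291287 283.0311436   88.64947225] 1.115933697067842 [486.84145465 295.10740246  88.3155404 ] 115.68833056543875
rack top [[515.1 363.5  32. ]
 [560.2 117.5  32. ]
 [478.5 104.1  32. ]
 [433.8 348.4  32. ]] [496.90774185 233.38889377  32.        ] 250.16203822450098 82.8381841208622
bore top [486.10143501 292.40773595  32.        ] [-0.18010511  0.98364737  0.        ]
side rack [array([481.7, 106. ,  32. ]), array([561. , 119.1,  32. ]), array([434.1, 345.5,  32. ])]
ring side [ 501.54057785 -193.51537575   82.        ] [21.41103582 21.27962742 21.66833686 21.38261249 21.79004815 21.24225373]
[ 101.50464732   40.35960407  -17.11515383  -79.57819328 -138.99985028
  160.92775239] [41.50464732 40.35960407 42.88484617 40.42180672 41.00014972 40.92775239]
cent top [ 500.6815273  -193.25083378   82.        ] ring outline top [ 500.25243571 -192.81875992   82.        ]
bolts top [ 501.51980301 -194.73793353   12.        ]
[array([557.5, -99.7,  12. ]), array([ 596.7, -250.5,   12. ]), array([ 445.4, -290.6,   12. ]), array([ 406.5, -138.1,   12. ])]
[array([ 407.3, -134.4,   12. ]), array([ 446.5, -286.3,   12. ]), array([ 598.9, -246.7,   12. ])] [ 503.11022028 -190.5643955    12.        ]
[[-9.03140763e-01  4.29344067e-01 -6.58983387e-04]
 [ 4.29344564e-01  9.03139368e-01 -1.58992354e-03]
 [-8.74704002e-05 -1.71885570e-03 -9.99998519e-01]]
```

```bash
cat >> h.py <<'E'
def go(x,y,z,yaw=None):
    "shift in tool axes from measured TCP to target; yaw=tool x yaw deg"
    s=arm.sense();M=R.from_quat(s["tcp_rot"]).as_matrix()
    d=M.T@(np.array([x,y,z])-s["tcp_pos"])/1000
    y0=np.degrees(np.arctan2(M[1,0],M[0,0]))
    t=0 if yaw is None else -((yaw-y0+180)%360-180)/5
    print("t",round(s["time_s"],2),"tcp",s["tcp_pos"].round(1),"yaw",round(y0,2),"tiltz",M[:,2].round(4),"F",s["contact_force"].round(1),"M",s["moment"].round(2),"op",round(s["opening"],1),"q",s["joint_positions"].round(2))
    print("shift",d.round(4),"turn",round(t,2))
E
python3 -c "
from h import *
go(486.5,293.5,200,192)"
```

```text
t 0.1 tcp [278.9 586.6 230.3] yaw 154.57 tiltz [-7.0e-04 -1.6e-03 -1.0e+00] F [-0.3  1.2  0.1] M [-0.06  0.03  0.04] op 85.5 q [-1.11  0.32 -0.07  1.45  0.02  1.37 -0.06]
shift [-0.3133 -0.1755  0.0307] turn -7.49
```

Call:
play_rows(
  plan=[
    [0.06,-0.039,-0.022,0.004,-1.0],
    [0.06,-0.078,-0.044,0.008,-2.0],
    [0.06,-0.118,-0.066,0.011,-3.0],
    [0.06,-0.157,-0.088,0.015,-4.0],
    [0.06,-0.196,-0.11,0.019,-5.0],
  ],
)

```text
time_s: 0.6
tcp_pos: [409.6, 401.7, 211.8]
tcp_rot: [0.002, 1.0, -0.0, -0.0]
contact_force: [-0.2, -0.0, 1.0]
opening: 59.7
```

```bash
python3 -c "
from h import *
go(486.5,293.5,200,192)"
```

```text
t 0.6 tcp [409.6 401.7 211.8] yaw 179.78 tiltz [-3.e-04 -3.e-04 -1.e+00] F [-0.2 -0.   1. ] M [-0.02 -0.06  0.01] op 59.7 q [-0.82  0.17  0.    1.67 -0.    1.3   0.75]
shift [-0.0773 -0.1079  0.0119] turn -2.44
```

Call:
play_rows(
  plan=[
    [0.06,-0.026,-0.036,0.004,-0.8],
    [0.06,-0.052,-0.072,0.008,-1.6],
    [0.06,-0.077,-0.108,0.012,-2.44],
    [0.06,-0.077,-0.108,0.05,-2.44],
    [0.06,-0.077,-0.108,0.08,-2.44],
  ],
)

```text
time_s: 1.1
tcp_pos: [486.2, 292.8, 131.2]
tcp_rot: [-0.1, 0.995, -0.0, 0.0]
contact_force: [-0.2, -0.1, -0.2]
opening: 60.2
```

```bash
python3 -c "
from h import *
go(486.5,293.5,68,192)
t=eyes.read_camera('top')[:,:,::-1];s=eyes.read_camera('side')[:,:,::-1]
a=cv2.resize(t[160:240,190:300],None,fx=5,fy=5,interpolation=2);b=cv2.resize(s[110:220,220:350],None,fx=4,fy=4,interpolation=2)
cv2.imwrite('pics/pre_t.png',a);cv2.imwrite('pics/pre_s.png',b)"
```

```text
t 1.1 tcp [486.2 292.8 131.2] yaw -168.47 tiltz [ 5.e-04  0.e+00 -1.e+00] F [-0.2 -0.1 -0.2] M [0.04 0.02 0.03] op 60.2 q [-0.66  0.22  0.08  1.79 -0.02  1.14  1.2 ]
shift [-0.0004  0.0007  0.0632] turn -0.09
```

View pics/pre_s.png

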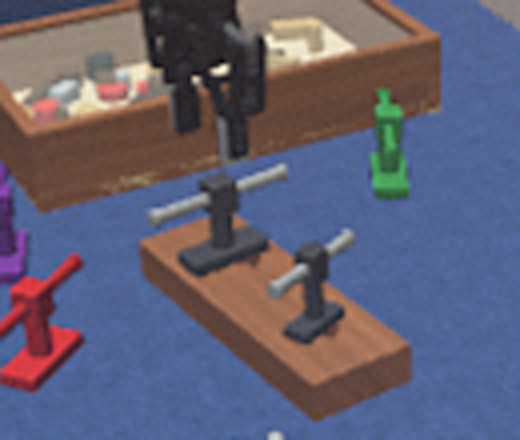

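View pics/pre_t.png

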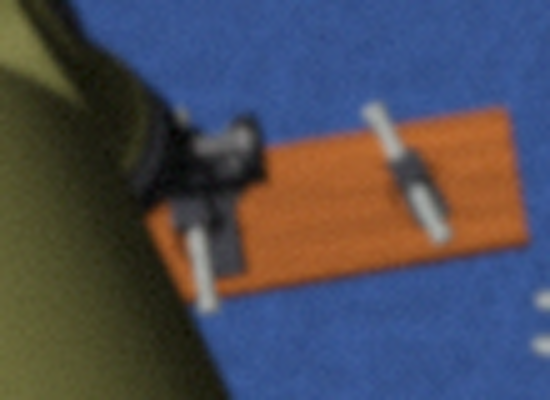

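The side view shows the fingers straddling the larger spanner's block, with the block at (219,187) in the crop. I'll descend and grip.

Call:
play_rows(
  plan=[
    [0.06,0.0,0.0,0.03,0],
    [0.06,0.0,0.0,0.05,0],
    [0.06,0.0,0.0,0.062,0],
    [0.06,0.0,0.0,0.062,0],
    [0.03,0.0,0.0,0.062,0],
  ],
  grip_force=60,
)

```text
time_s: 1.7
tcp_pos: [485.7, 295.7, 71.6]
tcp_rot: [-0.103, 0.995, 0.0, 0.001]
contact_force: [-0.2, -0.1, 0.1]
opening: 46.7
```

Call:
play_rows(
  plan=[
    [0.0,0.0,0.0,0.0,0],
    [0.0,0.0,0.0,0.0,0],
    [0.0,0.0,0.0,0.0,0],
    [0.0,0.0,0.0,0.0,0],
    [0.0,0.0,0.0,0.0,0],
  ],
  grip_force=60,
)

```text
time_s: 2.2
tcp_pos: [486.0, 295.5, 71.9]
tcp_rot: [-0.102, 0.995, 0.001, 0.001]
contact_force: [-0.4, -0.2, 6.1]
opening: 20.8
```

```bash
python3 -c "
from h import *
go(486.5,293.5,68,192)"
```

```text
t 2.2 tcp [486.  295.5  71.9] yaw -168.24 tiltz [ 0.0021  0.0015 -1.    ] F [-0.4 -0.2  6.1] M [-0.08  0.14 -0.04] op 20.8 q [-0.66  0.28  0.07  1.84 -0.02  1.02  1.2 ]
shift [-0.     -0.002   0.0039] turn -0.05
```

Call:
play_rows(
  plan=[
    [0.0,0.0,0.0,0.0,0],
    [0.0,0.0,0.0,0.0,0],
    [0.0,0.0,0.0,-0.015,0],
    [0.0,0.0,0.0,-0.03,0],
    [0.0,0.0,0.0,-0.06,0],
  ],
  grip_force=110,
)

```text
time_s: 2.7
tcp_pos: [483.2, 293.8, 129.2]
tcp_rot: [-0.103, 0.995, -0.001, -0.002]
contact_force: [0.4, -0.2, -4.4]
opening: 20.0
```

Call:
play_rows(
  plan=[
    [0.0,0.0,0.0,-0.03,0],
    [0.0,0.0,0.0,-0.06,0],
    [0.0,0.0,0.0,-0.06,0],
    [0.0,0.0,0.0,-0.06,0],
    [0.0,0.0,0.0,-0.06,0],
  ],
)

```text
time_s: 3.2
tcp_pos: [483.9, 294.3, 188.5]
tcp_rot: [-0.103, 0.995, -0.001, -0.001]
contact_force: [0.2, -0.2, -4.8]
opening: 20.5
```

```bash
python3 -c "
from h import *
s=eyes.read_camera('side')[:,:,::-1]
cv2.imwrite('pics/lift_s.png',cv2.resize(s[60:220,200:360],None,fx=4,fy=4,interpolation=2))
t=eyes.read_camera('top')[:,:,::-1]
cv2.imwrite('pics/lift_t.png',cv2.resize(t[160:240,190:300],None,fx=6,fy=6,interpolation=2))
go(501,-193.5,190,161.2)"
```

```text
t 3.3 tcp [484.  294.3 188.3] yaw -168.22 tiltz [-0.003  -0.0021 -1.    ] F [-0.7  0.  -3.9] M [-0.01 -0.01  0.  ] op 20.3 q [-0.66  0.17  0.08  1.72 -0.01  1.25  1.19]
shift [ 0.083  -0.481  -0.0007] turn 6.12
```

View pics/lift_s.png

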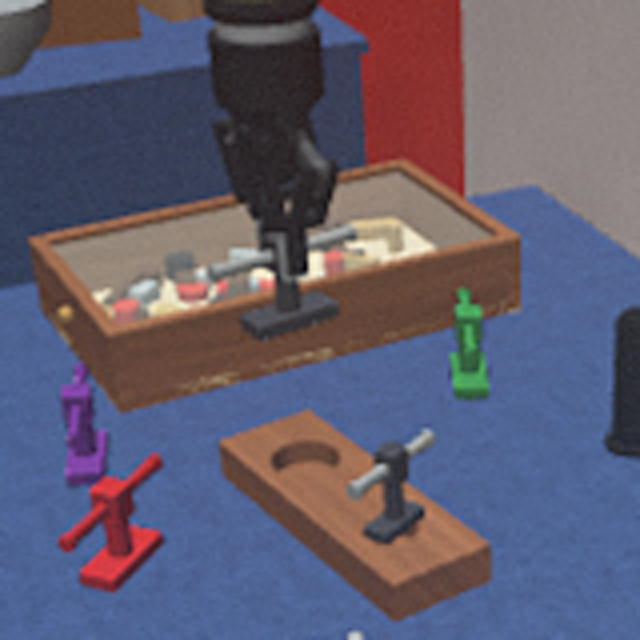

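View pics/lift_t.png

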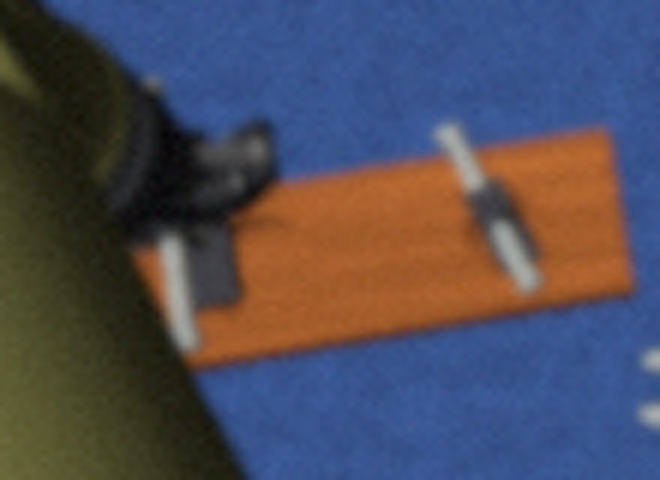

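The spanner is lifted upright and the rack hole shows at crop (306,458). Next I carry it to above the ring.

Call:
play_rows(
  plan=[
    [0.0,0.007,-0.04,0.0,0.5],
    [0.0,0.015,-0.085,0.0,1.1],
    [0.0,0.022,-0.13,0.0,1.7],
    [0.0,0.03,-0.175,0.0,2.3],
    [0.0,0.038,-0.22,0.0,2.9],
  ],
)

```text
time_s: 3.8
tcp_pos: [491.9, 69.9, 189.2]
tcp_rot: [0.025, 1.0, -0.0, -0.001]
contact_force: [1.1, -0.5, -4.0]
opening: 20.6
```

```bash
python3 -c "
from h import *
print(onz('side',(200+(306+.5)/4-.5,60+(458.5)/4-.5),32))
go(501,-193.5,185,161.2)"
```

```text
[486.46189526 293.00081956  32.        ]
t 3.8 tcp [491.9  69.9 189.2] yaw 177.16 tiltz [-1.6e-03 -4.0e-04 -1.0e+00] F [ 1.1 -0.5 -4. ] M [ 0.02 -0.08 -0.01] op 20.6 q [-0.45  0.02  0.26  1.89 -0.    1.24  1.33]
shift [-0.0221 -0.2626  0.0043] turn 3.19
```

Call:
play_rows(
  plan=[
    [0.0,-0.004,-0.045,0.001,0.6],
    [0.0,-0.008,-0.09,0.002,1.2],
    [0.0,-0.012,-0.135,0.003,1.8],
    [0.0,-0.016,-0.18,0.004,2.4],
    [0.0,-0.019,-0.22,0.004,2.9],
  ],
)

```text
time_s: 4.3
tcp_pos: [500.2, -151.2, 185.2]
tcp_rot: [0.151, 0.988, -0.0, -0.001]
contact_force: [0.6, 0.1, -3.7]
opening: 20.2
```

```bash
python3 -c "
from h import *
go(501,-193.5,150,161.2)"
```

```text
t 4.3 tcp [ 500.2 -151.2  185.2] yaw 162.59 tiltz [-1.7e-03 -3.0e-04 -1.0e+00] F [ 0.6  0.1 -3.7] M [ 0.   -0.06 -0.03] op 20.2 q [-0.22  0.08  0.48  1.84 -0.04  1.23  1.55]
shift [-0.0135 -0.0401  0.0352] turn 0.28
```

Call:
play_rows(
  plan=[
    [0.0,-0.006,-0.02,0.008,0.14],
    [0.0,-0.0135,-0.04,0.02,0.28],
    [0.0,-0.0135,-0.04,0.035,0.28],
    [0.0,-0.0135,-0.04,0.035,0.28],
    [0.0,-0.0135,-0.04,0.035,0.28],
  ],
)

```text
time_s: 4.8
tcp_pos: [502.0, -189.6, 150.5]
tcp_rot: [0.161, 0.987, 0.0, -0.001]
contact_force: [0.3, 1.5, -3.9]
opening: 20.3
```

```bash
python3 -c "
from h import *
go(501,-193.5,140,161.2)
s=eyes.read_camera('side')[:,:,::-1]
cv2.imwrite('pics/hub_s.png',cv2.resize(s[205:305,305:425],None,fx=6,fy=6,interpolation=2))
t=eyes.read_camera('top')[:,:,::-1]
cv2.imwrite('pics/hub_t.png',cv2.resize(t[160:240,350:435],None,fx=6,fy=6,interpolation=2))
"
```

```text
t 4.8 tcp [ 502.  -189.6  150.5] yaw 161.46 tiltz [-0.002  0.001 -1.   ] F [ 0.3  1.5 -3.9] M [ 0.04 -0.01 -0.  ] op 20.3 q [-0.16  0.14  0.52  1.85 -0.08  1.17  1.63]
shift [-0.0004 -0.004   0.0105] turn 0.05
```

View pics/hub_s.png

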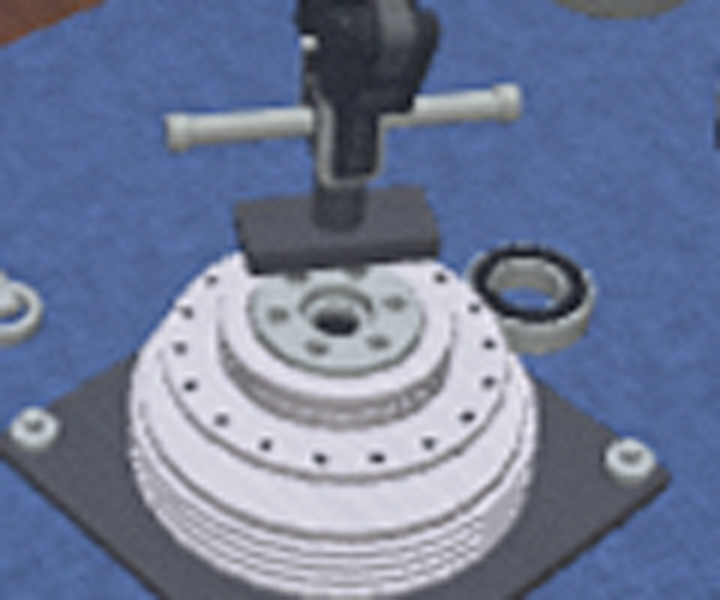

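View pics/hub_t.png

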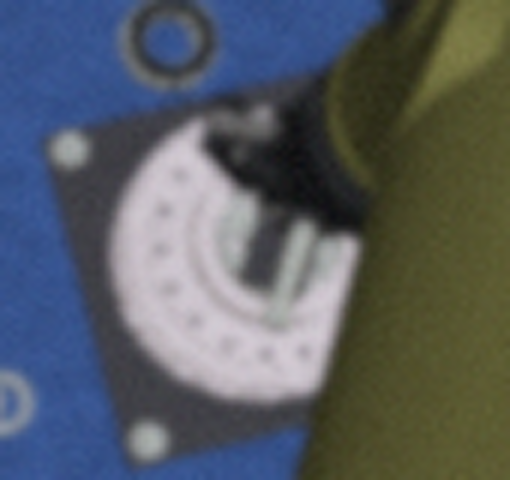

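Call:
play_rows(
  plan=[
    [0.0,0.0,-0.001,0.005,0],
    [0.0,0.0,-0.002,0.01,0],
    [0.0,0.0,-0.002,0.014,0],
    [0.0,0.0,-0.002,0.014,0],
    [0.0,0.0,-0.002,0.014,0],
  ],
)

```text
time_s: 5.4
tcp_pos: [501.6, -192.9, 137.2]
tcp_rot: [0.162, 0.987, 0.0, -0.0]
contact_force: [-0.2, 0.3, -4.4]
opening: 19.7
```

Call:
play_rows(
  plan=[
    [0.0,0.0,0.0,0.0,0],
    [0.0,0.0,0.0,0.0,0],
    [0.0,0.0,0.0,0.0,0],
    [0.0,0.0,0.0,0.0,0],
    [0.0,0.0,0.0,0.0,0],
  ],
)

```text
time_s: 5.9
tcp_pos: [501.7, -192.9, 137.4]
tcp_rot: [0.162, 0.987, 0.0, 0.0]
contact_force: [0.5, -0.1, -3.4]
opening: 20.3
```

```bash
python3 -c "
from h import *
go(501,-193.5,134,161.2)
s=eyes.read_camera('side')[:,:,::-1]
cv2.imwrite('pics/raw2.png',s)
cv2.imwrite('pics/hub_s2.png',cv2.resize(s[215:285,320:400],None,fx=10,fy=8.5,interpolation=2) if 0 else cv2.resize(s[213:283,322:402],None,fx=8,fy=8,interpolation=2))
go(501,-193.5,134,161.2)
"
```

```text
t 5.9 tcp [ 501.7 -192.9  137.4] yaw 161.37 tiltz [ 2.e-04  1.e-04 -1.e+00] F [ 0.5 -0.1 -3.4] M [-0.05  0.03  0.01] op 20.3 q [-0.16  0.16  0.52  1.87 -0.09  1.14  1.64]
shift [ 0.0005 -0.0008  0.0034] turn 0.03
t 5.95 tcp [ 501.7 -192.9  137.3] yaw 161.38 tiltz [ 1.e-04  1.e-04 -1.e+00] F [-0.4  0.6 -5.4] M [ 0.01 -0.   -0.  ] op 20.1 q [-0.16  0.16  0.52  1.87 -0.09  1.14  1.64]
shift [ 0.0005 -0.0008  0.0033] turn 0.04
```

View pics/hub_s2.png

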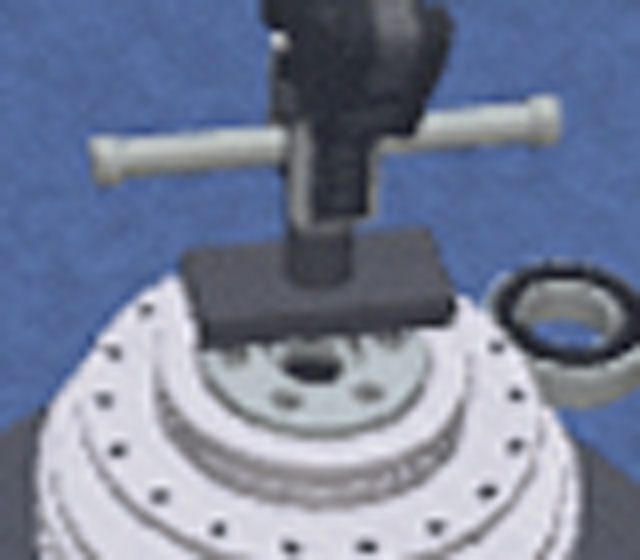

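```bash
cat > fit.py <<'E'
from h import *
from scipy.optimize import least_squares
def fit(obs,x0=(501,-193,88,-18.6)):
    L=np.array([o[0] for o in obs],float);P=np.array([o[1] for o in obs])
    def W(p):
        c,s=np.cos(np.radians(p[3])),np.sin(np.radians(p[3]))
        return L@np.array([[c,s,0],[-s,c,0],[0,0,1]])+p[:3]
    f=lambda p:(proj("side",W(p))-P).ravel()
    r=least_squares(f,x0,loss="soft_l1",f_scale=.4);return r.x,f(r.x).reshape(-1,2)
E
python3 - <<'E'
from fit import *
# local frame: nose origin; x along bar
o=[((-60,0,63),(94,161)),((60,0,63),(560,117)),((-34,15,20),(183,256)),((34,15,20),(430,232)),((-34,-15,20),(199,322)),((-34,-15,8),(205,347)),((34,-15,8),(457,322)),((34,-15,20),(457,297))]
o=[(a,((u+.5)/8-.5+322,(v+.5)/8-.5+213)) for a,(u,v) in o]
x,r=fit(o);print(x.round(2));print(r.round(2))
# ring: refine holes by darkness centroid in first image
im=cv2.cvtColor(cv2.imread("pics/side0.png"),cv2.COLOR_BGR2GRAY).astype(float)
pred=[((a+.5)/6-.5+300,(b+.5)/6-.5+235) for a,b in [(328,97),(387,92),(427,122),(408,162),(348,168),(309,134)]]
H=[]
for u,v in pred:
    for _ in range(4):
        xs,ys=np.meshgrid(np.arange(int(u)-4,int(u)+6),np.arange(int(v)-3,int(v)+5))
        m=((xs-u)/3.2)**2+((ys-v)/2.4)**2<1
        w=np.where(m,np.clip(165-im[ys,xs],0,None),0)
        if w.sum()>0:u,v=(xs*w).sum()/w.sum(),(ys*w).sum()/w.sum()
    H.append(onz("side",(u,v),81.5))   # darkness sits slightly below face
H=np.array(H);
f=lambda p:(np.c_[p[0]+21*np.cos(p[2]+np.radians([60,0,-60,-120,180,120])),p[1]+21*np.sin(p[2]+np.radians([60,0,-60,-120,180,120]))]-H[:,:2]).ravel()
q=least_squares(f,[501,-193.5,.7]);print(q.x[:2],np.degrees(q.x[2]));print(f(q.x).reshape(-1,2).round(2))
E
```

```text
[ 501.79 -193.12   89.29  -18.32]
[[ 0.05  0.24]
 [-0.49  0.38]
 [-0.2  -1.45]
 [ 0.24 -1.44]
 [ 0.41 -0.27]
 [-0.49  0.93]
 [-0.02  0.9 ]
 [ 0.38 -0.3 ]]
[ 501.36642394 -193.14872155] 41.39801050168848
[[ 0.04 -0.25]
 [-0.38 -0.03]
 [-0.42 -0.27]
 [-0.16  0.46]
 [ 0.55  0.2 ]
 [ 0.37 -0.11]]
```

Call:
play_rows(
  plan=[
    [0.0,0.0003,0.0,0.0025,0],
    [0.0,0.0003,0.0,0.005,0],
    [0.0,0.0003,0.0,0.007,0],
    [0.0,0.0003,0.0,0.008,0],
    [0.0,0.0003,0.0,0.008,0],
  ],
)

```text
time_s: 6.45
tcp_pos: [501.3, -192.8, 129.1]
tcp_rot: [0.162, 0.987, 0.0, -0.0]
contact_force: [0.1, 0.6, -3.9]
opening: 20.4
```

```bash
python3 -c "
from h import *
go(501.4,-193.1,122,161.4)
"
```

```text
t 6.45 tcp [ 501.3 -192.8  129.1] yaw 161.37 tiltz [-4.e-04  1.e-04 -1.e+00] F [ 0.1  0.6 -3.9] M [0.   0.04 0.03] op 20.4 q [-0.16  0.17  0.52  1.88 -0.09  1.12  1.64]
shift [-0.0002 -0.0003  0.0071] turn -0.01
```

No contact yet; descending in 2 mm steps.

Call:
play_rows(
  plan=[
    [0.0,0.0,0.0,0.001,0],
    [0.0,0.0,0.0,0.002,0],
    [0.0,0.0,0.0,0.002,0],
    [0.0,0.0,0.0,0.003,0],
    [0.0,0.0,0.0,0.003,0],
  ],
)

```text
time_s: 6.95
tcp_pos: [501.4, -192.8, 126.2]
tcp_rot: [0.162, 0.987, 0.0, -0.0]
contact_force: [-1.1, -0.3, -3.6]
opening: 20.0
```

Call:
play_rows(
  plan=[
    [0.0,0.0,0.0,0.001,0],
    [0.0,0.0,0.0,0.002,0],
    [0.0,0.0,0.0,0.002,0],
    [0.0,0.0,0.0,0.003,0],
    [0.0,0.0,0.0,0.003,0],
  ],
)

```text
time_s: 7.45
tcp_pos: [501.3, -192.8, 123.2]
tcp_rot: [0.162, 0.987, 0.0, -0.0]
contact_force: [-0.6, -0.1, -4.7]
opening: 20.5
```

Call:
play_rows(
  plan=[
    [0.0,0.0,0.0,0.001,0],
    [0.0,0.0,0.0,0.0015,0],
    [0.0,0.0,0.0,0.002,0],
    [0.0,0.0,0.0,0.002,0],
    [0.0,0.0,0.0,0.002,0],
  ],
)

```text
time_s: 7.95
tcp_pos: [501.6, -192.9, 122.1]
tcp_rot: [0.162, 0.987, 0.0, 0.0]
contact_force: [-2.5, 0.8, 5.0]
opening: 20.2
```

```bash
python3 -c "
from h import *
go(501.4,-193.1,122,161.4)
s=eyes.read_camera('side')[:,:,::-1]
cv2.imwrite('pics/home.png',cv2.resize(s[213:283,322:402],None,fx=8,fy=8,interpolation=2))
"
```

```text
t 7.95 tcp [ 501.6 -192.9  122.1] yaw 161.37 tiltz [ 7.e-04  2.e-04 -1.e+00] F [-2.5  0.8  5. ] M [0.27 0.6  0.05] op 20.2 q [-0.15  0.17  0.52  1.88 -0.1   1.11  1.65]
shift [ 0.0001 -0.0003  0.0001] turn -0.01
```

View pics/home.png

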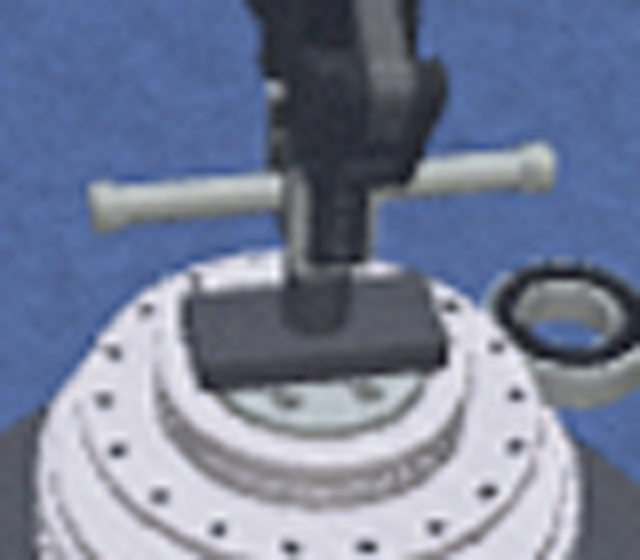

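Both pins are seated: TCP z is 122, as expected for home, and the upward load is light. I'll turn clockwise.

Call:
play_rows(
  plan=[
    [0.0,0.0,0.0,0.0,0.3],
    [0.0,0.0,0.0,0.0,0.7],
    [0.0,0.0,0.0,0.0,1.1],
    [0.0,0.0,0.0,0.0,1.5],
    [0.0,0.0,0.0,0.0,1.8],
  ],
)

```text
time_s: 8.5
tcp_pos: [501.8, -193.1, 122.0]
tcp_rot: [0.239, 0.971, -0.0, 0.001]
contact_force: [-1.8, 0.4, 5.5]
opening: 20.3
```

```bash
python3 -c "
from h import *
go(501.4,-193.1,122,161.4)
"
```

```text
t 8.5 tcp [ 501.8 -193.1  122. ] yaw 152.35 tiltz [ 9.e-04 -5.e-04 -1.e+00] F [-1.8  0.4  5.5] M [0.19 0.59 0.32] op 20.3 q [-0.17  0.18  0.54  1.88 -0.1   1.11  1.49]
shift [ 0.0004 -0.0002  0.    ] turn -1.81
```

Call:
play_rows(
  plan=[
    [0.0,0.0,0.0,0.0,0.4],
    [0.0,0.0,0.0,0.0,0.8],
    [0.0,0.0,0.0,0.0,1.2],
    [0.0,0.0,0.0,0.0,1.6],
    [0.0,0.0,0.0,0.0,2.0],
  ],
)

```text
time_s: 9.0
tcp_pos: [502.0, -193.0, 122.0]
tcp_rot: [0.323, 0.946, -0.0, 0.001]
contact_force: [-2.6, 0.3, 4.4]
opening: 20.4
```

```bash
python3 -c "
from h import *
go(501.4,-193.1,122,161.4)
"
```

```text
t 9.0 tcp [ 502. -193.  122.] yaw 142.34 tiltz [ 1.3e-03 -5.0e-04 -1.0e+00] F [-2.6  0.3  4.4] M [0.13 0.52 0.31] op 20.4 q [-0.18  0.18  0.55  1.88 -0.1   1.11  1.32]
shift [ 0.0004 -0.0004  0.    ] turn -3.81
```

Call:
play_rows(
  plan=[
    [0.0,0.0,0.0,0.0,0.1],
    [0.0,0.0,0.0,0.0,0.2],
    [0.0,0.0,0.0,0.0,0.3],
    [0.0,0.0,0.0,0.0,0.4],
    [0.0,0.0,0.0,0.0,0.5],
  ],
  grip_force=55,
)

```text
time_s: 9.5
tcp_pos: [502.0, -193.0, 122.0]
tcp_rot: [0.343, 0.939, -0.0, 0.001]
contact_force: [-2.1, 0.6, 5.8]
opening: 19.9
```

```bash
python3 -c "
from h import *
go(501.4,-193.1,122,161.4)
"
```

```text
t 9.5 tcp [ 502. -193.  122.] yaw 139.92 tiltz [ 1.3e-03 -5.0e-04 -1.0e+00] F [-2.1  0.6  5.8] M [0.09 0.54 0.33] op 19.9 q [-0.19  0.18  0.56  1.88 -0.1   1.11  1.28]
shift [ 0.0004 -0.0004  0.    ] turn -4.3
```

Call:
play_rows(
  plan=[
    [0.0,0.0,0.0,0.0,0.1],
    [0.0,0.0,0.0,0.0,0.2],
    [0.0,0.0,0.0,0.0,0.3],
    [0.0,0.0,0.0,0.0,0.4],
  ],
)

```text
time_s: 9.9
tcp_pos: [502.0, -193.1, 122.0]
tcp_rot: [0.359, 0.933, 0.0, 0.001]
contact_force: [-2.8, 0.5, 6.3]
opening: 20.4
```

```bash
python3 -c "
from h import *
go(501.4,-193.1,122,161.4)
"
```

```text
t 9.9 tcp [ 502.  -193.1  122. ] yaw 137.92 tiltz [ 1.4e-03 -5.0e-04 -1.0e+00] F [-2.8  0.5  6.3] M [0.12 0.44 0.29] op 20.4 q [-0.19  0.18  0.56  1.88 -0.11  1.11  1.25]
shift [ 0.0004 -0.0005  0.    ] turn -4.7
```

Call:
play_rows(
  plan=[
    [0.0,0.0,0.0,0.0,0.1],
    [0.0,0.0,0.0,0.0,0.2],
    [0.0,0.0,0.0,0.0,0.3],
    [0.0,0.0,0.0,0.0,0.4],
  ],
)

```text
time_s: 10.3
tcp_pos: [502.0, -193.0, 122.0]
tcp_rot: [0.375, 0.927, 0.0, 0.001]
contact_force: [-2.7, -0.4, 4.5]
opening: 20.4
```

```bash
python3 -c "
from h import *
go(501.4,-193.1,122,161.4)
"
```

```text
t 10.3 tcp [ 502. -193.  122.] yaw 135.92 tiltz [ 1.4e-03 -5.0e-04 -1.0e+00] F [-2.7 -0.4  4.5] M [0.13 0.46 0.29] op 20.4 q [-0.19  0.18  0.56  1.88 -0.11  1.11  1.21]
shift [ 0.0004 -0.0005  0.    ] turn -5.1
```

Call:
play_rows(
  plan=[
    [0.0,0.0,0.0,0.0,0.1],
    [0.0,0.0,0.0,0.0,0.2],
    [0.0,0.0,0.0,0.0,0.3],
    [0.0,0.0,0.0,0.0,0.4],
  ],
)

```text
time_s: 10.7
tcp_pos: [502.1, -193.1, 122.0]
tcp_rot: [0.391, 0.92, 0.0, 0.001]
contact_force: [-2.1, -0.1, 5.6]
opening: 20.1
```

```bash
python3 -c "
from h import *
go(501.4,-193.1,122,161.4)
"
```

```text
t 10.7 tcp [ 502.1 -193.1  122. ] yaw 133.92 tiltz [ 1.5e-03 -6.0e-04 -1.0e+00] F [-2.1 -0.1  5.6] M [0.12 0.41 0.33] op 20.1 q [-0.2   0.18  0.57  1.88 -0.11  1.11  1.18]
shift [ 0.0005 -0.0005  0.    ] turn -5.5
```

Call:
play_rows(
  plan=[
    [0.0,0.0,0.0,0.0,0.1],
    [0.0,0.0,0.0,0.0,0.2],
    [0.0,0.0,0.0,0.0,0.3],
    [0.0,0.0,0.0,0.0,0.4],
  ],
)

```text
time_s: 11.1
tcp_pos: [502.1, -193.0, 122.0]
tcp_rot: [0.407, 0.913, 0.0, 0.001]
contact_force: [-2.4, 0.5, 4.7]
opening: 20.3
```

```bash
python3 -c "
from h import *
go(501.4,-193.1,122,161.4)
"
```

```text
t 11.1 tcp [ 502.1 -193.   122. ] yaw 131.92 tiltz [ 1.6e-03 -5.0e-04 -1.0e+00] F [-2.4  0.5  4.7] M [0.09 0.43 0.3 ] op 20.3 q [-0.2   0.18  0.57  1.88 -0.11  1.11  1.14]
shift [ 0.0004 -0.0006  0.    ] turn -5.9
```

Call:
play_rows(
  plan=[
    [0.0,0.0,0.0,0.0,0.1],
    [0.0,0.0,0.0,0.0,0.2],
    [0.0,0.0,0.0,0.0,0.3],
    [0.0,0.0,0.0,0.0,0.4],
  ],
)

```text
time_s: 11.5
tcp_pos: [502.2, -193.0, 122.0]
tcp_rot: [0.423, 0.906, 0.0, 0.001]
contact_force: [-1.8, 0.9, 4.7]
opening: 20.0
```

```bash
python3 -c "
from h import *
go(501.4,-193.1,122,161.4)
"
```

```text
t 11.5 tcp [ 502.2 -193.   122. ] yaw 129.91 tiltz [ 1.7e-03 -5.0e-04 -1.0e+00] F [-1.8  0.9  4.7] M [0.07 0.36 0.3 ] op 20.0 q [-0.2   0.18  0.58  1.88 -0.11  1.11  1.11]
shift [ 0.0004 -0.0006  0.    ] turn -6.3
```

Call:
play_rows(
  plan=[
    [0.0,0.0,0.0,0.0,0.1],
    [0.0,0.0,0.0,0.0,0.2],
    [0.0,0.0,0.0,0.0,0.3],
    [0.0,0.0,0.0,0.0,0.4],
  ],
)

```text
time_s: 11.9
tcp_pos: [502.2, -193.1, 122.1]
tcp_rot: [0.439, 0.898, 0.0, 0.001]
contact_force: [-1.8, -0.2, 5.2]
opening: 20.6
```

```bash
python3 -c "
from h import *
go(501.4,-193.1,122,161.4)
"
```

```text
t 11.9 tcp [ 502.2 -193.1  122.1] yaw 127.91 tiltz [ 1.7e-03 -6.0e-04 -1.0e+00] F [-1.8 -0.2  5.2] M [0.09 0.38 0.31] op 20.6 q [-0.21  0.18  0.58  1.88 -0.11  1.11  1.08]
shift [ 0.0005 -0.0006  0.0001] turn -6.7
```

Call:
play_rows(
  plan=[
    [0.0,0.0,0.0,0.0,0.1],
    [0.0,0.0,0.0,0.0,0.2],
    [0.0,0.0,0.0,0.0,0.3],
    [0.0,0.0,0.0,0.0,0.4],
  ],
)

```text
time_s: 12.3
tcp_pos: [502.2, -193.1, 122.0]
tcp_rot: [0.455, 0.891, 0.0, 0.001]
contact_force: [-1.5, 0.3, 5.1]
opening: 20.2
```

```bash
python3 -c "
from h import *
go(501.4,-193.1,122,161.4)
"
```

```text
t 12.3 tcp [ 502.2 -193.1  122. ] yaw 125.92 tiltz [ 1.8e-03 -6.0e-04 -1.0e+00] F [-1.5  0.3  5.1] M [0.04 0.39 0.27] op 20.2 q [-0.21  0.18  0.58  1.88 -0.11  1.11  1.04]
shift [ 0.0004 -0.0007  0.    ] turn -7.1
```

Call:
play_rows(
  plan=[
    [0.0,0.0,0.0,0.0,0.1],
    [0.0,0.0,0.0,0.0,0.2],
    [0.0,0.0,0.0,0.0,0.3],
    [0.0,0.0,0.0,0.0,0.4],
  ],
)

```text
time_s: 12.7
tcp_pos: [502.2, -193.1, 122.0]
tcp_rot: [0.47, 0.883, 0.0, 0.001]
contact_force: [-1.2, 0.0, 5.2]
opening: 20.2
```

```bash
python3 -c "
from h import *
go(501.4,-193.1,122,161.4)
"
```

```text
t 12.7 tcp [ 502.2 -193.1  122. ] yaw 123.91 tiltz [ 1.8e-03 -6.0e-04 -1.0e+00] F [-1.2  0.   5.2] M [0.13 0.34 0.32] op 20.2 q [-0.21  0.18  0.59  1.88 -0.11  1.11  1.01]
shift [ 0.0004 -0.0007  0.    ] turn -7.5
```

Call:
play_rows(
  plan=[
    [0.0,0.0,0.0,0.0,0.1],
    [0.0,0.0,0.0,0.0,0.2],
    [0.0,0.0,0.0,0.0,0.3],
    [0.0,0.0,0.0,0.0,0.4],
  ],
)

```text
time_s: 13.1
tcp_pos: [502.3, -193.1, 122.1]
tcp_rot: [0.485, 0.874, 0.0, 0.001]
contact_force: [-1.9, -0.5, 5.2]
opening: 20.3
```

```bash
python3 -c "
from h import *
go(501.4,-193.1,122,161.4)
"
```

```text
t 13.1 tcp [ 502.3 -193.1  122.1] yaw 121.93 tiltz [ 1.8e-03 -7.0e-04 -1.0e+00] F [-1.9 -0.5  5.2] M [0.07 0.33 0.55] op 20.3 q [-0.22  0.18  0.59  1.88 -0.11  1.11  0.97]
shift [ 0.0004 -0.0007  0.0001] turn -7.89
```

Torque has risen to 0.55 N m, so the shoulder is being reached. I'll continue in smaller steps.

Call:
play_rows(
  plan=[
    [0.0,0.0,0.0,0.0,0.05],
    [0.0,0.0,0.0,0.0,0.1],
    [0.0,0.0,0.0,0.0,0.1],
  ],
)

```text
time_s: 13.4
tcp_pos: [502.3, -193.1, 122.1]
tcp_rot: [0.489, 0.873, -0.0, 0.001]
contact_force: [-2.2, -0.3, 5.0]
opening: 19.9
```

```bash
python3 -c "
from h import *
go(501.4,-193.1,122,161.4)
"
```

```text
t 13.4 tcp [ 502.3 -193.1  122.1] yaw 121.51 tiltz [ 0.0017 -0.0011 -1.    ] F [-2.2 -0.3  5. ] M [0.03 0.33 0.75] op 19.9 q [-0.22  0.18  0.59  1.88 -0.11  1.11  0.97]
shift [ 0.0004 -0.0008  0.0001] turn -7.98
```

Call:
play_rows(
  plan=[
    [0.0,0.0,0.0,0.0,0.07],
    [0.0,0.0,0.0,0.0,0.07],
    [0.0,0.0,0.0,0.0,0.07],
  ],
)

```text
time_s: 13.7
tcp_pos: [502.3, -193.1, 122.0]
tcp_rot: [0.491, 0.871, -0.0, 0.001]
contact_force: [-2.0, -0.1, 4.9]
opening: 20.5
```

```bash
python3 -c "
from h import *
go(501.4,-193.1,122,161.4)
s=eyes.read_camera('side')[:,:,::-1]
cv2.imwrite('pics/firm.png',cv2.resize(s[213:283,322:402],None,fx=8,fy=8,interpolation=2))
"
```

```text
t 13.7 tcp [ 502.3 -193.1  122. ] yaw 121.2 tiltz [ 0.0017 -0.0013 -1.    ] F [-2.  -0.1  4.9] M [-0.01  0.31  0.92] op 20.5 q [-0.22  0.18  0.59  1.89 -0.11  1.11  0.96]
shift [ 0.0004 -0.0008  0.    ] turn -8.04
```

View pics/firm.png

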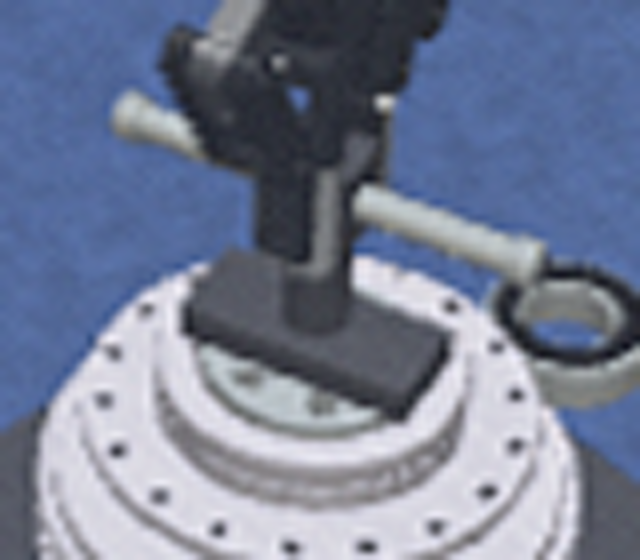

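The ring is firm at about 0.9 N m with the pins home. I'll back off into the free play, then lift.

Call:
play_rows(
  plan=[
    [0.0,0.0,0.0,0.0,-0.2],
    [0.0,0.0,0.0,0.0,-0.4],
    [0.0,0.0,0.0,0.0,-0.6],
    [0.0,0.0,0.0,0.0,-0.7],
    [0.0,0.0,0.0,0.0,-0.7],
  ],
)

```text
time_s: 14.25
tcp_pos: [502.4, -193.3, 122.0]
tcp_rot: [0.465, 0.885, 0.0, 0.001]
contact_force: [-0.5, -0.8, 4.8]
opening: 20.5
```

```bash
python3 -c "
from h import *
go(501.4,-193.1,122,161.4)
"
```

```text
t 14.25 tcp [ 502.4 -193.3  122. ] yaw 124.54 tiltz [ 2.5e-03 -6.0e-04 -1.0e+00] F [-0.5 -0.8  4.8] M [-0.03  0.07  0.04] op 20.5 q [-0.21  0.18  0.59  1.88 -0.11  1.11  1.02]
shift [ 0.0007 -0.0008  0.    ] turn -7.37
```

Call:
play_rows(
  plan=[
    [0.0,0.0,0.0,0.0,0],
    [0.0,0.0,0.0,0.0,0],
    [0.0,0.0,0.0,-0.004,0],
    [0.0,0.0,0.0,-0.008,0],
    [0.0,0.0,0.0,-0.014,0],
  ],
  grip_force=110,
)

```text
time_s: 14.75
tcp_pos: [500.3, -192.3, 134.5]
tcp_rot: [0.465, 0.885, -0.0, -0.001]
contact_force: [-0.6, 0.3, -4.4]
opening: 20.0
```

Call:
play_rows(
  plan=[
    [0.0,0.0,0.0,-0.01,0],
    [0.0,0.0,0.0,-0.03,0],
    [0.0,0.0,0.0,-0.055,0],
    [0.0,0.0,0.0,-0.055,0],
    [0.0,0.0,0.0,-0.055,0],
  ],
)

```text
time_s: 15.25
tcp_pos: [501.5, -192.8, 190.4]
tcp_rot: [0.465, 0.885, 0.0, 0.0]
contact_force: [0.3, 0.8, -4.8]
opening: 20.2
```

```bash
python3 -c "
from h import *
go(486.4,292.9,188,180)
s=eyes.read_camera('side')[:,:,::-1]
cv2.imwrite('pics/off.png',cv2.resize(s[183:283,322:402],None,fx=6,fy=6,interpolation=2))
"
```

```text
t 15.25 tcp [ 501.5 -192.8  190.4] yaw 124.53 tiltz [ 8.e-04  2.e-04 -1.e+00] F [ 0.3  0.8 -4.8] M [0.03 0.02 0.03] op 20.2 q [-0.23  0.11  0.59  1.81 -0.06  1.24  0.98]
shift [0.4087 0.2629 0.0025] turn -11.09
```

View pics/off.png

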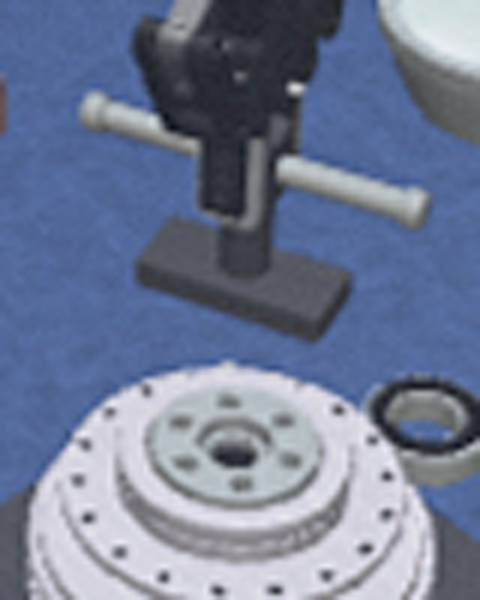

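The spanner is off the ring. I'll carry it back to the rack at its original yaw.

Call:
play_rows(
  plan=[
    [0.0,0.034,0.022,0.0,-1.1],
    [0.0,0.072,0.046,0.0,-2.3],
    [0.0,0.11,0.071,0.0,-3.6],
    [0.0,0.148,0.095,0.0,-4.9],
    [0.0,0.186,0.12,0.0,-6.2],
  ],
)

```text
time_s: 15.8
tcp_pos: [493.4, 30.0, 188.7]
tcp_rot: [0.21, 0.978, -0.0, -0.001]
contact_force: [1.2, 0.8, -6.0]
opening: 20.4
```

```bash
python3 -c "
from h import *
go(486.4,292.9,188,191.8)"
```

```text
t 15.8 tcp [493.4  30.  188.7] yaw 155.77 tiltz [-2.5e-03 -4.0e-04 -1.0e+00] F [ 1.2  0.8 -6. ] M [ 0.04 -0.14  0.02] op 20.4 q [-0.47  0.01  0.36  1.9  -0.    1.24  1.04]
shift [0.1143 0.2369 0.0006] turn -7.21
```

Call:
play_rows(
  plan=[
    [0.0,0.02,0.041,0.0,-1.3],
    [0.0,0.04,0.082,0.0,-2.6],
    [0.0,0.06,0.123,0.0,-3.9],
    [0.0,0.08,0.164,0.0,-5.2],
    [0.0,0.098,0.203,0.0,-6.3],
  ],
)

```text
time_s: 16.3
tcp_pos: [488.3, 255.5, 188.4]
tcp_rot: [-0.064, 0.998, -0.001, -0.001]
contact_force: [0.0, 0.3, -4.1]
opening: 20.1
```

```bash
python3 -c "
from h import *
go(486.4,292.9,110,191.8)"
```

```text
t 16.3 tcp [488.3 255.5 188.4] yaw -172.69 tiltz [-0.0028 -0.0013 -1.    ] F [ 0.   0.3 -4.1] M [-0.06 -0.11 -0.02] op 20.1 q [-0.68  0.14  0.16  1.76 -0.02  1.25  1.19]
shift [-0.0031  0.0374  0.0783] turn -0.9
```

Call:
play_rows(
  plan=[
    [0.0,-0.0015,0.019,0.0,-0.45],
    [0.0,-0.003,0.037,0.01,-0.9],
    [0.0,-0.003,0.037,0.04,-0.9],
    [0.0,-0.003,0.037,0.075,-0.9],
    [0.0,-0.003,0.037,0.093,-0.9],
  ],
)

```text
time_s: 16.8
tcp_pos: [486.1, 287.9, 92.4]
tcp_rot: [-0.1, 0.995, -0.002, -0.003]
contact_force: [-1.1, -0.3, -4.2]
opening: 20.3
```

Call:
play_rows(
  plan=[
    [0.0,0.0,0.0,0.0,0],
    [0.0,0.0,0.0,0.0,0],
    [0.0,0.0,0.0,0.0,0],
    [0.0,0.0,0.0,0.0,0],
  ],
)

```text
time_s: 17.2
tcp_pos: [489.3, 291.3, 98.9]
tcp_rot: [-0.1, 0.995, 0.001, 0.001]
contact_force: [-0.4, 0.1, -4.0]
opening: 20.4
```

```bash
python3 -c "
from h import *
go(486.4,292.9,72,191.8)
s=eyes.read_camera('side')[:,:,::-1]
cv2.imwrite('pics/ret.png',cv2.resize(s[130:220,245:335],None,fx=7,fy=7,interpolation=2))"
```

```text
t 17.2 tcp [489.3 291.3  98.9] yaw -168.5 tiltz [ 0.0024  0.0016 -1.    ] F [-0.4  0.1 -4. ] M [ 0.01 -0.02 -0.  ] op 20.4 q [-0.7   0.25  0.13  1.82 -0.04  1.07  1.22]
shift [0.0026 0.0022 0.0269] turn -0.06
```

View pics/ret.png

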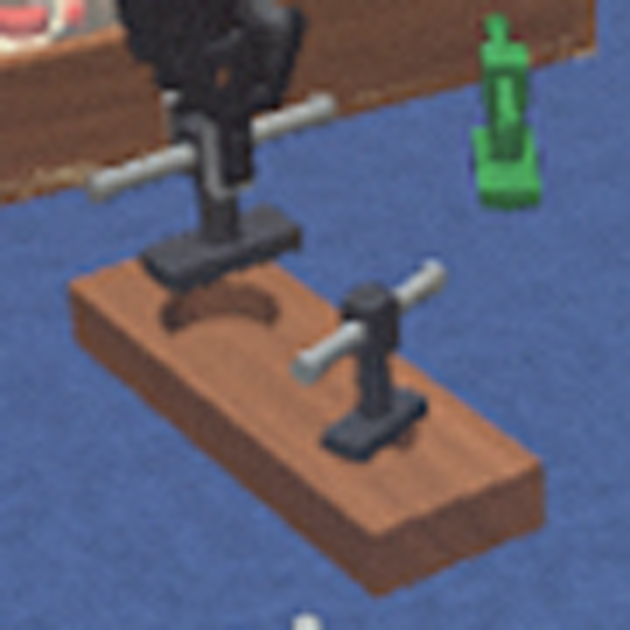

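Call:
play_rows(
  plan=[
    [0.0,0.0013,0.0011,0.003,0],
    [0.0,0.0026,0.0022,0.007,0],
    [0.0,0.0026,0.0022,0.012,0],
    [0.0,0.0026,0.0022,0.013,0],
    [0.0,0.0026,0.0022,0.013,0],
  ],
)

```text
time_s: 17.75
tcp_pos: [485.0, 292.3, 83.8]
tcp_rot: [-0.1, 0.995, -0.0, -0.0]
contact_force: [-0.1, 0.6, -3.8]
opening: 20.2
```

```bash
python3 - <<'E'
from fit import *
go(486.4,292.9,72,191.8)
s=eyes.read_camera('side')[:,:,::-1]
cv2.imwrite('pics/ret2.png',cv2.resize(s[130:220,245:335],None,fx=7,fy=7,interpolation=2))
P=proj("side",[[486.4+27*np.cos(a),292.9+27*np.sin(a),32] for a in np.radians([0,60,120,180,240,300])])
print(((P-[245,130]+.5)*7-.5).round(0).tolist())
E
```

```text
t 17.75 tcp [485.  292.3  83.8] yaw -168.47 tiltz [-7.e-04 -6.e-04 -1.e+00] F [-0.1  0.6 -3.8] M [ 0.02 -0.03 -0.02] op 20.2 q [-0.7   0.26  0.13  1.84 -0.04  1.05  1.21]
shift [-0.0015  0.0003  0.0118] turn -0.05
[[277.0, 298.0], [231.0, 282.0], [174.0, 295.0], [164.0, 326.0], [211.0, 344.0], [268.0, 329.0]]
```

View pics/ret2.png

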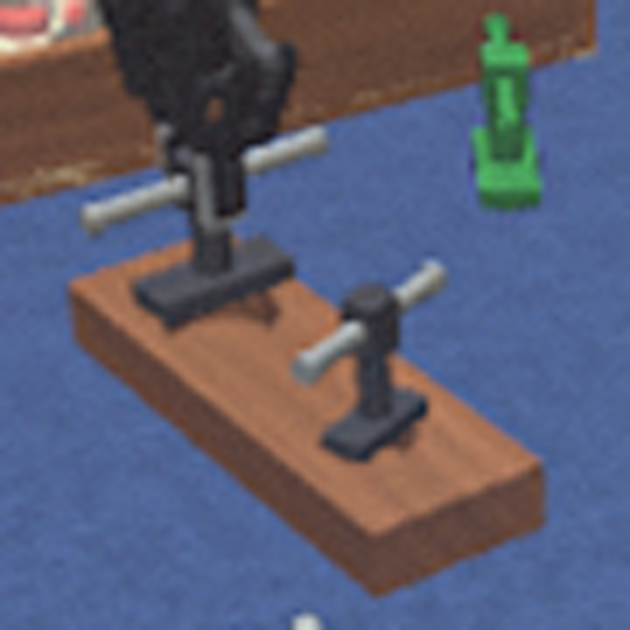

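Call:
play_rows(
  plan=[
    [0.0,-0.0012,0.0003,0.001,0],
    [0.0,-0.0012,0.0003,0.003,0],
    [0.0,-0.0012,0.0003,0.005,0],
    [0.0,-0.0012,0.0003,0.007,0],
    [0.0,-0.0012,0.0003,0.007,0],
  ],
)

```text
time_s: 18.3
tcp_pos: [486.1, 292.9, 76.9]
tcp_rot: [-0.1, 0.995, -0.0, -0.0]
contact_force: [-0.3, -0.4, -3.7]
opening: 20.3
```

```bash
python3 -c "
from h import *
go(486.4,292.9,72,191.8)"
```

```text
t 18.3 tcp [486.1 292.9  76.9] yaw -168.47 tiltz [-6.e-04 -4.e-04 -1.e+00] F [-0.3 -0.4 -3.7] M [ 0.01 -0.01 -0.01] op 20.3 q [-0.7   0.27  0.13  1.84 -0.04  1.03  1.22]
shift [-0.0003 -0.0001  0.0049] turn -0.05
```

Call:
play_rows(
  plan=[
    [0.0,0.0,0.0,0.001,0],
    [0.0,0.0,0.0,0.003,0],
    [0.0,0.0,0.0,0.0045,0],
    [0.0,0.0,0.0,0.0055,0],
    [0.0,0.0,0.0,0.0055,0],
  ],
)

```text
time_s: 18.8
tcp_pos: [486.4, 293.1, 72.2]
tcp_rot: [-0.1, 0.995, 0.0, 0.0]
contact_force: [-1.5, -1.0, -2.0]
opening: 19.8
```

```bash
python3 -c "
from h import *
go(486.4,292.9,72,191.8)"
```

```text
t 18.8 tcp [486.4 293.1  72.2] yaw -168.48 tiltz [ 1.e-04  1.e-04 -1.e+00] F [-1.5 -1.  -2. ] M [-0.22  0.26  0.02] op 19.8 q [-0.7   0.28  0.13  1.84 -0.04  1.02  1.22]
shift [ 0.     -0.0002  0.0002] turn -0.06
```

Head is just touching the rim. One more mm, then release.

Call:
play_rows(
  plan=[
    [0.0,0.0,0.0,0.0008,0],
    [0.0,0.0,0.0,0.0008,0],
    [0.03,0.0,0.0,0.0008,0],
    [0.06,0.0,0.0,0.0008,0],
    [0.06,0.0,0.0,0.0008,0],
  ],
)

```text
time_s: 19.3
tcp_pos: [486.8, 293.4, 71.3]
tcp_rot: [-0.1, 0.995, 0.0, 0.001]
contact_force: [-0.1, -0.3, 0.3]
opening: 57.9
```

```bash
python3 -c "
from h import *
go(486.4,292.9,72,191.8)"
```

```text
t 19.3 tcp [486.8 293.4  71.3] yaw -168.48 tiltz [ 1.1e-03  7.0e-04 -1.0e+00] F [-0.1 -0.3  0.3] M [ 0.02 -0.01  0.04] op 57.9 q [-0.7   0.28  0.13  1.84 -0.04  1.02  1.22]
shift [ 0.0005 -0.0004 -0.0007] turn -0.06
```

Call:
play_rows(
  plan=[
    [0.06,0.0,0.0,-0.02,0],
    [0.06,0.0,0.0,-0.05,0],
    [0.06,0.0,0.0,-0.09,0],
    [0.06,0.0,0.0,-0.13,0],
    [0.06,0.0,0.0,-0.15,0],
  ],
)

```text
time_s: 19.8
tcp_pos: [488.0, 294.0, 225.3]
tcp_rot: [-0.1, 0.995, 0.002, 0.003]
contact_force: [0.2, 0.5, 0.6]
opening: 59.8
```

Call:
play_rows(
  plan=[
    [0.06,0.0,0.04,0.0,0],
    [0.06,0.0,0.08,0.0,0],
    [0.06,0.0,0.12,0.0,0],
    [0.06,0.0,0.16,0.0,0],
    [0.06,0.0,0.16,0.0,0],
  ],
)

```text
time_s: 20.3
tcp_pos: [450.0, 457.0, 220.2]
tcp_rot: [-0.105, 0.994, 0.002, -0.001]
contact_force: [-1.3, 0.5, 0.5]
opening: 59.8
```

Call:
play_rows(
  plan=[
    [0.06,0.0,0.0,0.0,0],
    [0.06,0.0,0.0,0.0,0],
    [0.06,0.0,0.0,0.0,0],
  ],
)

```text
time_s: 20.6
tcp_pos: [455.6, 448.2, 221.2]
tcp_rot: [-0.099, 0.995, -0.0, 0.0]
contact_force: [1.1, 0.4, 0.4]
opening: 59.9
```

```bash
python3 -c "
from h import *
go(486.4,292.9,72,191.8)
s=eyes.read_camera('side')[:,:,::-1]
t=eyes.read_camera('top')[:,:,::-1]
cv2.imwrite('pics/f_side.png',s);cv2.imwrite('pics/f_top.png',t)
cv2.imwrite('pics/f_s.png',cv2.resize(s[140:215,245:335],None,fx=8,fy=8,interpolation=2))
cv2.imwrite('pics/f_h.png',cv2.resize(s[235:325,300:420],None,fx=6,fy=6,interpolation=2))"
```

```text
t 20.6 tcp [455.6 448.2 221.2] yaw -168.63 tiltz [ 7.e-04 -3.e-04 -1.e+00] F [1.1 0.4 0.4] M [-0.06  0.02 -0.01] op 59.9 q [-0.86  0.3   0.05  1.5  -0.02  1.34  0.96]
shift [ 0.0005 -0.1583  0.1493] turn -0.09
```

View pics/f_s.png

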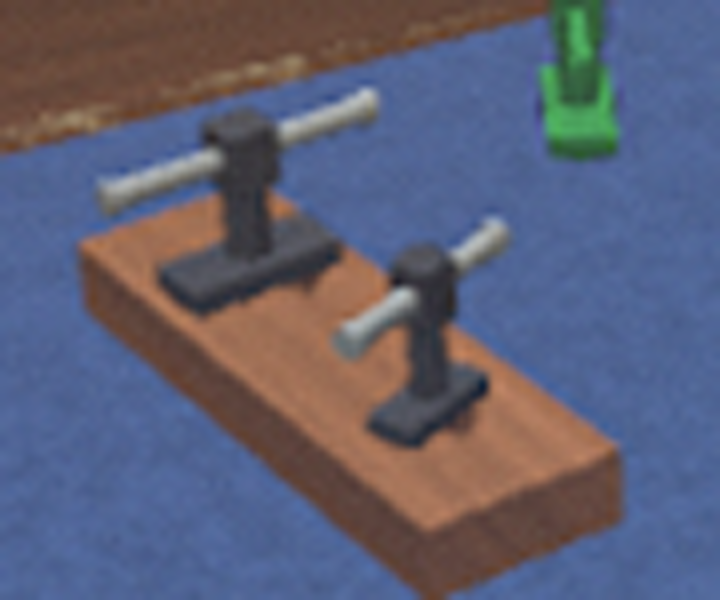

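View pics/f_h.png

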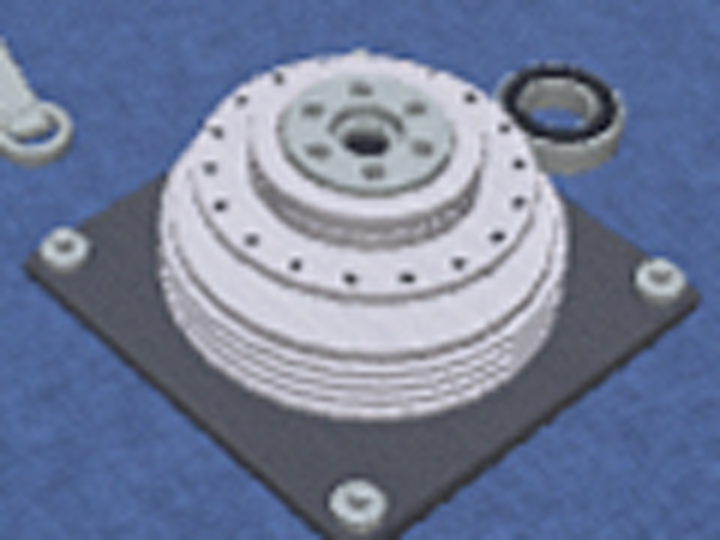

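View pics/f_side.png

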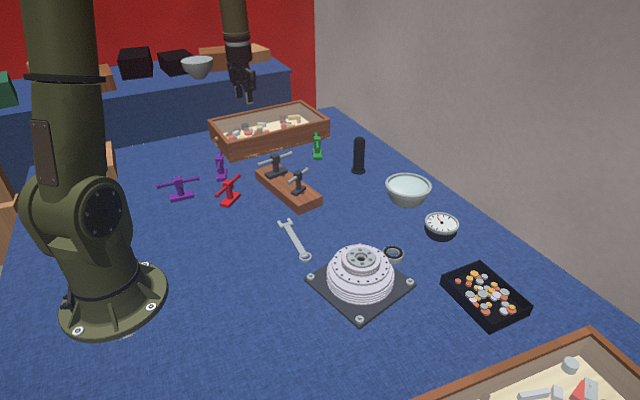

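The spanner stands upright in its own hole: in the crop its bar ends are at (107,195)/(372,103) and its head is on the rim. The ring's holes have turned, and the other goods look unmoved. I'll measure the hole angle once more, then hand in.

```bash
python3 - <<'E'
from h import *
h=[((x+.5)/6-.5+300,(y+.5)/6-.5+235) for x,y in [(360,89),(415,108),(422,149),(373,173),(318,151),(312,110)]]
H=np.array([onz("side",p,82) for p in h]);c=H.mean(0);a=np.degrees(np.arctan2(*(H-c)[:,:2].T[::-1]))%60
print(a, "start 41.3")
o=[((x+.5)/8-.5+245,(y+.5)/8-.5+140) for x,y in [(372,103),(105,195)]]
print("grip approx",np.mean([onz("side",p,87) for p in o],0))
s=arm.sense();print(s["joint_vel"].round(3))
print(arm.close_job())
E
```

```text
[5.77404725 5.51923655 5.35381407 5.18064253 5.28428806 4.83547278] start 41.3
grip approx [487.56644918 296.00539077  87.        ]
[-0.003  0.003 -0.007 -0.002 -0.002 -0.    -0.001]
the job is handed in; nothing more can be done
None
```

I tightened the ring to its shoulder and put the larger spanner back upright in its own rack hole. The job is handed in, but no verdict was reported.

**Seating:** Both pins dropped into the ring's holes with only about 9 N of load.

**Tightening:** I turned the ring clockwise. The drag held near 0.3 N m, then climbed at once through 0.55 and 0.75 to about 0.92 N m, where I stopped. I backed off to zero torque before lifting the spanner out. The camera shows the holes moved about 36° (0.63 rad).

**Last checks:**
- **Spanner:** it stands upright with its head on the rim, let go.
- **Gripper:** it is well clear and nearly at rest.
- **Other goods:** they look unmoved in the side picture. I did not inspect the final top picture.
- **Time:** about 20.6 s of the 72 s.

**One disagreement:** two estimates of where the spanner stands in its hole differ.
- The arm's position at release put it within about 1 mm of the hole's centre.
- A rough one-camera estimate from the cross-bar's ends put it about 3 mm off.

Both are inside the 6 mm limit. I trust the arm reading more, because it matched the camera fit of the spanner to within about 0.3 mm at the hub.

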